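Clamp the hardener jar in the cam-lock jar holder

TASK

The hardener jar stands loose in the jar holder, whose sliding jaw was left locked open by its cam lever. Swing the lever round to its released end so that the cam is at its low point, push the slide forward by its upright end plate until the jar is snug in both V's, then swing the lever fully back so that the cam locks the slide there, ready for the cap to be unscrewed. Push gently with the fingers and squeeze nothing between them; do not touch or lift the jar itself, and leave the things around it where they are.

Things in the scene. Friction and masses are not known exactly. Their poses are not given: they have to be found in the camera images.
- holder: The jar holder, fixed to the table: aluminium base plate, 12 mm thick (x -165 to 172, y -62 to 62 mm), with a slide on it, a 43 mm high lock rail on the right (y -34 to -46) and a grey fixed V block, 58 mm high, at the far end (x 109 to 160). Origin: on the table top; x is the slide's forward direction (away from the robot, to the fixed V), y left (the lever's side), z up.
- slide (a joint): Slide travel in m along the holder's +x: 0 = fully back, about 0.072 = jar snug in both V's, 0.080 = end stop. Starts at 0 to 0.025. It carries the moving V jaw (61 mm wide, 58 high), the cam lever and the end plate. Cam low: moves against some 5 N of friction, stays where left. Cam high: a rubber shoe pressed on the lock rail holds it with about 60 N.
- lever (a joint): Turn of cam and lever in rad about the vertical cam axis, growing anticlockwise from above. 0 = cam at its high point, slide locked (lever points forward and left, 50 degrees from the holder's +x); 1.6 = end stop, cam at its low point, slide free (lever points back and left, 142 degrees). Starts at 0 to 0.1, stays where left; the cam presses below about 0.6. Needs 2 to 5 N at the knob.
- lever_knob (a point): Centre of the upright round black knob at the lever's end, 115 mm from the cam axis. The knob is 20 mm across and spans heights 56 to 87 mm above the table (this point: 69 mm). The flat lever bar below it, 13 to 18 mm wide, spans heights 41 to 49 mm. It moves with the slide.
- cam_axis (a point): Point on the vertical axis of the cam and lever, on top of the slide's middle line, 70 mm ahead of the end plate's rear face. It moves with the slide.
- push_face (a point): Middle of the rear (robot-side) face of the slide's upright end plate, to be pushed on. The plate is 61 mm wide along the holder's y, 11 mm thick, from height 14 to 64 mm (this point: 44 mm); at slide 0 it is 160 mm behind the holder's origin. Behind it is free space; the released lever's knob stands 71 mm left of the middle line and 21 mm behind this face.
- jar: The hardener jar: white, round, 54 mm across, 70 mm high, ribbed red cap, 0.11 kg, loose and upright on the base plate between the two V's, 10 to 29 mm short of its seat and up to 4 mm off the middle line. Origin: centre of its underside. Pushed by the jaw it slides into the fixed V and centres itself.
- jar_seat (a point): Where the jar's origin lies when it sits fully in the fixed V: on the holder's middle line, 100.6 mm ahead of its origin, on the base plate (12 mm above the table).
- cup: Bystander: white mixing cup, 65 mm across and 62 mm high, standing loose to the right of the holder's far half. Origin: centre of its underside.
- stick: Bystander: flat wooden stirring stick, 18 x 152 x 5 mm, lying loose to the left of the holder, below the lever's swing. Origin: centre of its underside.
- spanner: Bystander: flat steel spanner, 26 x 140 x 8 mm, lying loose to the right of the holder. Origin: centre of its underside.
- can: Bystander: small paint can, 74 mm across and 90 mm high, standing loose to the right, farther from the robot. Origin: centre of its underside.
- tape: Bystander: wide roll of masking tape, 104 mm across, 24 mm high, lying loose on the right. Origin: centre of its underside.
- brush: Bystander: flat cleaning brush, 30 x 168 x 12 mm, lying loose near the front left of the table. Origin: centre of its underside.
Things that resemble listed ones, but are neither listed nor needed, are in the scene too. Leave any orange look-alike of the jar alone.

How it is judged:
By the outcome, as a careful person would: the job done as asked, in the order asked, and still so for the second after the job is handed in, with the robot touching nothing.
It also fails if it takes over 70 s, if anything falls off the work surface, if the arm or the gripper's body presses on something with over 40 N, if the wrist force passes 120 N, or if a joint passes its speed limit or range.

ROBOT

A 7-joint arm with a two-finger parallel gripper is mounted at the origin on a cart in front of the work surface, level with it; the furniture and walls round the work are solid. World frame = base frame: x ahead of the robot, y to its left, z up, the work surface at z = 0. Lengths are in m, angles in rad, forces in N, time in s.
With the tool pointing down it reaches from about 0.35 to 0.9 m from the base axis. Payload 8.1 kg.
Tool frame: the origin (TCP) lies at the very end of the fingers, on their centre line; the grasp point (between the pads) lies 19 mm behind it (arm.tcp_to_grasp is the z of the grasp point in the tool frame, in m); z points along the fingers, y is the line along which they close (so a half turn about z gives the same grasp; the last joint's range is limited). The gripper opens to 92 mm and grips with 3 to 60 N. Pads are 19 mm wide; open, the fingers measure 130 mm over their backs; the gripper's body (75 mm by 190 mm) begins 47 mm behind the grasp point.
Start: joints at [-1.204, 0.434, 0.025, 1.573, -0.012, 1.134, -0.075], TCP at [0.283, 0.557, 0.227] pointing down, gripper open.
Joint ranges: [-2.62, 2.62], [-0.44, 2.09], [-1.27, 1.32], [0.08, 2.57], [-1.32, 4.46], [0.12, 2], [-2.74, 2.74]. Speed limits (rad/s): [2.22, 2.22, 3.01, 3.01, 3.14, 3.14, 3.14].

INTERFACE

Orientations are given as a rotation vector (axis times angle).
In Python, from cell import readout, vision, sign_off, arm gives the robot as it stands. The module is installed in compiled form; this text tells all that it offers.
- The arm moves only by the shell command python3 -m creep 'ROWS' [FORCE]. ROWS is JSON, a list of rows, each a list of 5 numbers: the shift along the tool's x, y, z in units of 4 cm (1.0 is 4 cm), then the turn about the tool's z in units of 4 degrees (1.0 is 4 degrees), then the opening, from 0 (shut) to 1 (fully open). A call has 1 to 12 rows; each row shifts and turns the commanded pose from where the row before left it, along the tool's axes as they then stand; what a row does not reach is not made up. A row lasts 1/8 s, in which the tool goes at most 62.5 mm and 10.7 degrees, less where a joint would pass 70% of its speed; a pose out of reach is approached as far as the arm can. A call with a number of a shift or a turn outside -1 to 1 is refused whole. A call with a gripper value outside its range is refused whole. The fingers move at their own pace and stop on an object; FORCE is the grip in N (left out, the last holds). Time passes only in rows, so rows that do not move let the fingers close. It gives the time, the measured TCP pose, the force, the opening and the grip force at its end, in the units of the state.
- readout.observe(): the state, without advancing time (a new reading comes with each control period).
- vision.get_image(name): name is "scene" or "side" or "wrist"; returns a dict with "pixels" (420x560x3 uint8, blue, green, red), "z_map" (420x560 float32, m along the optical axis (not along the pixel's ray), 0 where there is no reading), "camera_matrix" (3x3 intrinsics, pixels), "position" and "rotation" of the camera in the world. Camera axes: x right, y up, looking along -z (the intrinsics and any distortion apply to the point x, -y, -z); pixel columns grow to the right and rows downward; lengths in m; the calibration is good to about 2 mm. A picture is of the moment at which its call begins.
- sign_off(): hands the job in; it is judged then, once.
The state is a dict: "clock": time; "joints": joint angles; "dq": joint speeds; "joint_efforts": joint torques, N m; "position": TCP position; "ee_rot": TCP orientation; "force": force on the tool from outside, world axes, zero at the start; "ft_torque": the same for the moment, N m; "width": opening from 0.0 (shut) to 1.0 (fully open); "gripper_force": force on a finger pad.
Only numpy, scipy, OpenCV 4.12 (cv2) and the standard library are available. Lean on these libraries where they do the work, as an engineer would, in place of code of your own. Each camera call takes 0.05 s, during which the arm holds its last target. There are 200 camera calls.

## Working session

There is one attempt and no reset: what is moved stays moved. The work goes in short steps, Python scripts to look and compute and a shell command to move; the robot and the scene stay as the last step left them, time stands still between calls to the robot, and variables do not carry over. Pictures are saved under pics/ and viewed, at most 10 in all, crops included, and the job is handed in when it is done.

```bash
mkdir -p pics && cat > h.py <<'E'
import numpy as np, cv2
from cell import readout, vision, arm
from scipy.spatial.transform import Rotation as R
def grab(n):
    d=vision.get_image(n); return d
def pts(d):
    z=d["z_map"];K=np.array(d["camera_matrix"]);h,w=z.shape
    u,v=np.meshgrid(np.arange(w),np.arange(h))
    P=np.stack([(u-K[0,2])/K[0,0]*z,-(v-K[1,2])/K[1,1]*z,-z],-1)
    Rm=np.array(d["rotation"]); Rm=Rm if Rm.shape==(3,3) else R.from_rotvec(Rm).as_matrix()
    W=P@Rm.T+np.array(d["position"]); W[z==0]=np.nan
    return W
E
python3 - <<'E'
from h import *
s=readout.observe();print(s)
for n in("scene","side"):
    d=grab(n);cv2.imwrite(f"pics/{n}0.png",d["pixels"]);np.savez(f"{n}0.npz",**{k:np.array(v) for k,v in d.items()})
    print(n,d["camera_matrix"],d["position"],d["rotation"],[k for k in d])
E
```

```text
{'clock': 0.0, 'joints': array([-1.2035595 ,  0.43522329,  0.02496274,  1.57410655, -0.01160153,
        1.13401624, -0.07508135]), 'dq': array([ 6.69428671e-04, -1.70599953e-06,  4.73411326e-04,  5.54218503e-04,
        6.78365324e-04, -1.03879114e-03,  2.72779381e-04]), 'joint_efforts': array([ 1.02060967e-03, -6.67851162e+01,  9.85257626e-01, -3.14447987e+01,
       -6.05579512e-02,  4.27800079e-02,  1.40781472e-04]), 'position': array([0.2827716 , 0.55678453, 0.22594102]), 'ee_rot': array([-7.31258263e-01, -3.05505659e+00,  2.49882178e-03]), 'force': array([ 0.36577005,  0.48353063, -0.12488788]), 'ft_torque': array([-0.07361201, -0.01159385,  0.0444186 ]), 'gripper_force': 0.0, 'width': 1.0014950734912278}
scene [[506.70019176   0.         290.69876721]
 [  0.         506.70019176 213.71840952]
 [  0.           0.           1.        ]] [-0.1331488  -0.87404748  0.83672189] [ 0.96416712 -0.32623748 -0.57561479] ['pixels', 'z_map', 'camera_matrix', 'position', 'rotation']
side [[391.13720533   0.         269.7074879 ]
 [  0.         391.13720533 208.83161441]
 [  0.           0.           1.        ]] [0.63284011 0.8447122  0.75600695] [0.04316858 1.23580319 2.81550111] ['pixels', 'z_map', 'camera_matrix', 'position', 'rotation']
```

View pics/scene0.png

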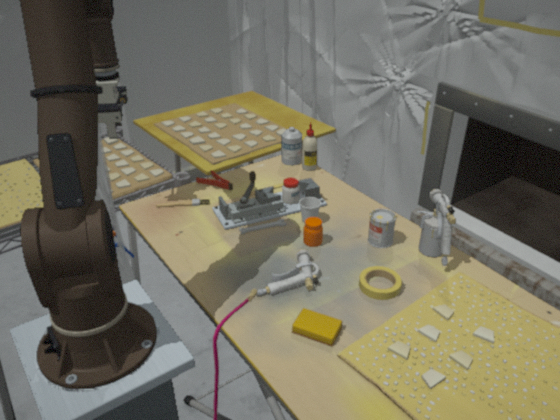

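View pics/side0.png

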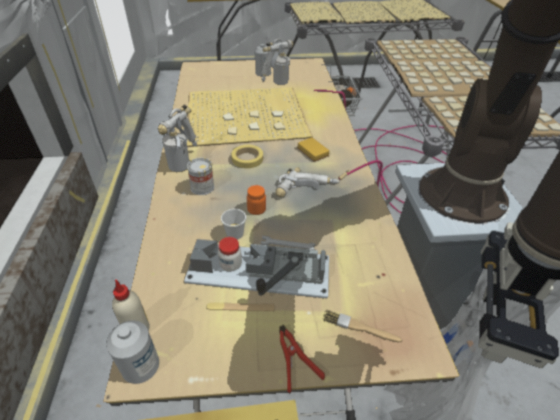

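The side view shows the holder at (190–330, 235–295): fixed V at (205,255), jar with red cap at (229,247), end plate at (322,265) and lever with black knob at (263,285). There are two jar-like things. The white one with the red cap at (229,250) stands between the V's, so it is the jar. The orange one at (257,200) stands outside the holder and is the look-alike.

```bash
python3 - <<'E'
from h import *
for n in("side","scene"):
    d=dict(np.load(n+"0.npz"));W=pts(d);img=d["pixels"];hsv=cv2.cvtColor(img,cv2.COLOR_BGR2HSV)
    np.set_printoptions(precision=4,suppress=True)
    if n=="side":
        for p in[(229,243),(263,285),(263,281),(298,260),(323,265),(322,255),(205,248),(300,288),(190,280),(328,290),(260,255)]:
            print(p,W[p[1],p[0]],img[p[1],p[0]])
        c=cv2.resize(img[215:325,170:345],None,fx=4.5,fy=4.5,interpolation=cv2.INTER_CUBIC);cv2.imwrite("pics/side_crop.png",c)
        hgt=np.zeros_like(img); 
    x,y,z=W[...,0],W[...,1],W[...,2]
    red=((hsv[...,0]<8)|(hsv[...,0]>172))&(hsv[...,1]>130)&(z>.06)&(z<.1)&(x>.4)
    k=red.astype(np.uint8);nn,l,st,ce=cv2.connectedComponentsWithStats(k)
    for i in range(1,nn):
        if st[i,4]>15:print(n,"red",ce[i],st[i,4],np.median(W[l==i],0),np.nanmin(W[l==i],0),np.nanmax(W[l==i],0))
    plate=(z>.008)&(z<.016)&(hsv[...,1]<60)&(hsv[...,2]>110)
    nn,l,st,ce=cv2.connectedComponentsWithStats(plate.astype(np.uint8))
    for i in range(1,nn):
        if st[i,4]>60:
            print(n,"plate",ce[i],st[i,4],cv2.minAreaRect((W[l==i][:,:2]*1000).astype(np.float32)))
    black=(hsv[...,2]<70)&(z>.035)&(z<.095)&(x>.4)&(y>-.4)&(y<.45)
    nn,l,st,ce=cv2.connectedComponentsWithStats(black.astype(np.uint8))
    for i in range(1,nn):
        if st[i,4]>25:
            print(n,"black",ce[i],st[i],np.nanmin(W[l==i],0),np.nanmax(W[l==i],0))
E
```

```text
(229, 243) [0.6832 0.2275 0.0859] [ 58  64 176]
(263, 285) [0.6118 0.3478 0.081 ] [38 42 43]
(263, 281) [0.6113 0.3409 0.0857] [49 50 50]
(298, 260) [0.5256 0.263  0.0538] [63 66 63]
(323, 265) [0.4732 0.292  0.0663] [120 120 114]
(322, 255) [0.4701 0.2613 0.0648] [119 117 111]
(205, 248) [0.7425 0.2119 0.056 ] [83 84 82]
(300, 288) [0.5254 0.3131 0.0141] [172 168 159]
(190, 280) [0.7794 0.2707 0.0127] [195 190 180]
(328, 290) [ 0.4591  0.3133 -0.0001] [155 170 174]
(260, 255) [0.6129 0.2445 0.0574] [106 105  99]
side red [228.5698 245.1783] 258 [0.6837 0.2324 0.0832] [0.6627 0.2029 0.0728] [0.7045 0.2517 0.087 ]
side plate [288.1987 242.4679] 156 ((537.8828125, 166.449462890625), (19.700496673583984, 131.38494873046875), 76.73403930664062)
side plate [225.4564 273.9303] 1262 ((699.6519775390625, 227.16024780273438), (123.93045043945312, 171.09312438964844), 78.01417541503906)
side plate [305.7327 285.0366] 737 ((517.07958984375, 265.53448486328125), (123.31391906738281, 129.44544982910156), 78.68791961669922)
side plate [343.7259 319.5556] 135 ((442.11846923828125, 398.877685546875)
[... 1252 characters left out ...]
66), 40.925559997558594)
scene plate [461.4031 358.9845] 129 ((597.5687866210938, -503.98345947265625), (33.635009765625, 40.863101959228516), 2.0866754055023193)
scene plate [432.0375 377.7188] 160 ((506.03375244140625, -495.2936706542969), (36.67049789428711, 46.14225769042969), 89.68668365478516)
scene black [309.3429 153.3429] [305 151  11   5  35] [0.8581 0.3553 0.0585] [0.8905 0.376  0.077 ]
scene black [248.8504 187.6772] [240 172  15  32 127] [0.5217 0.246  0.0402] [0.6208 0.3416 0.0886]
scene black [311.1957 191.5435] [306 188  12   8  46] [0.7152 0.1795 0.0358] [0.7582 0.1926 0.0558]
scene black [265.3611 198.8472] [256 192  24  12  72] [0.5745 0.2061 0.0351] [0.6323 0.2745 0.0584]
```

View pics/side_crop.png

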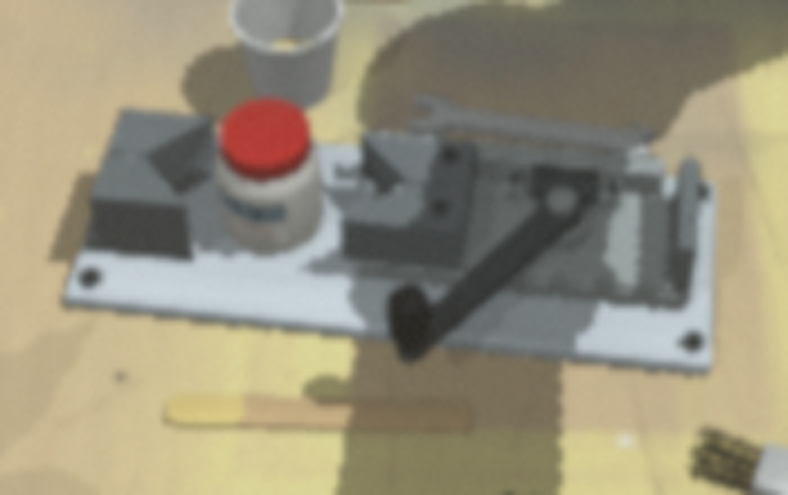

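The enlarged crop confirms the following (crop pixels):
- The white jar with the red cap, at (265,170), stands between the fixed V (150,190) and the moving jaw (400,200).
- The lever runs from the cam at (562,195) to the knob at (410,320).
- The end plate is at (688,225), the stick at (315,412) and the spanner at (530,120).

Next I fit the holder frame.

```bash
cat >> h.py <<'E'
def holder(d):
    W=pts(d);hsv=cv2.cvtColor(d["pixels"],cv2.COLOR_BGR2HSV);z=W[...,2]
    m=(z>.008)&(z<.016)&(hsv[...,1]<60)&(hsv[...,2]>90)&(W[...,0]>.42)&(W[...,0]<.82)&(W[...,1]>.12)&(W[...,1]<.36)
    nn,l,st,ce=cv2.connectedComponentsWithStats(m.astype(np.uint8))
    k=np.isin(l,[i for i in range(1,nn) if st[i,4]>60])
    return cv2.minAreaRect((W[k][:,:2]*1000).astype(np.float32)),W
def hframe(W,o,yaw):
    c,s=np.cos(yaw),np.sin(yaw);D=W[...,:2]-o
    return np.stack([D[...,0]*c+D[...,1]*s,-D[...,0]*s+D[...,1]*c,W[...,2]],-1)
def report(W,o,yaw):
    H=hframe(W,o,yaw);x,y,z=H[...,0],H[...,1],H[...,2]
    for nm,m in dict(plate=(z>.06)&(z<.068)&(abs(y)<.032)&(x<-.08)&(x>-.18),knob=(z>.06)&(z<.09)&(y>.05)&(y<.14)&(abs(x)<.22),knobtop=(z>.083)&(z<.09)&(y>.05)&(y<.14)&(abs(x)<.22),jaw=(z>.054)&(z<.062)&(abs(y)<.032)&(x<.06)&(x>-.06),fixV=(z>.054)&(z<.062)&(abs(y)<.04)&(x>.09),cap=(z>.076)&(z<.09)&(abs(y)<.04)&(x>.03)).items():
        if m.sum()>3:print(nm,m.sum(),"min",H[m].min(0),"max",H[m].max(0),"med",np.median(H[m],0))
np.set_printoptions(precision=4,suppress=True)
E
python3 - <<'E'
from h import *
r={}
for n in("side","scene"):
    rr,W=holder(dict(np.load(n+"0.npz")));print(n,rr);r[n]=(rr,W)
rr=r["side"][0];yaw=np.radians(rr[2]-90 if rr[2]>45 else rr[2])
c=np.array(rr[0])/1000;o=c-.0035*np.array([np.cos(yaw),np.sin(yaw)])
print("o",o,"yaw",np.degrees(yaw))
np.savez("frame.npz",o=o,yaw=yaw)
for n in r:print(n);report(r[n][1],o,yaw)
E
```

```text
side ((613.6585083007812, 220.19790649414062), (173.0458984375, 336.9880676269531), 78.26644134521484)
scene ((549.673095703125, 214.11395263671875), (132.9746856689453, 268.93170166015625), 58.34674835205078)
o [0.6102 0.2209] yaw -11.733558654785156
side
plate 54 min [-0.1507 -0.0051  0.0608] max [-0.1412  0.0313  0.0672] med [-0.146   0.0148  0.0647]
knob 144 min [-0.1513  0.0507  0.06  ] max [0.1572 0.128  0.0888] med [-0.0178  0.1217  0.0772]
knobtop 51 min [-0.0257  0.1095  0.0831] max [-0.0082  0.1264  0.0888] med [-0.0173  0.1195  0.0867]
jaw 256 min [-0.0341 -0.0092  0.054 ] max [0.0485 0.032  0.0619] med [-0.0097  0.0097  0.0588]
fixV 235 min [ 0.0919 -0.0089  0.0541] max [0.1602 0.0397 0.0618] med [0.1407 0.0119 0.0588]
cap 245 min [ 0.0488 -0.0022  0.0763] max [0.0953 0.04   0.087 ] med [0.0716 0.0218 0.0834]
scene
plate 30 min [-0.1535 -0.0123  0.0601] max [-0.1432  0.0313  0.0669] med [-0.1488  0.0113  0.0639]
knob 60 min [-0.1516  0.0503  0.0602] max [0.1245 0.1273 0.0898] med [-0.0202  0.1105  0.0764]
knobtop 15 min [-0.0276  0.1009  0.0832] max [-0.0097  0.1176  0.0898] med [-0.0198  0.111   0.0856]
jaw 140 min [-0.0373 -0.0114  0.054 ] max [0.0576 0.031  0.062 ] med [-0.0084  0.006   0.0582]
fixV 107 min [ 0.096 -0.013  0.054] max [0.1597 0.0395 0.0616] med [0.1378 0.01   0.0582]
cap 108 min [ 0.0471 -0.0102  0.0764] max [0.0929 0.0395 0.0875] med [0.0692 0.0158 0.0826]
```

```bash
python3 - <<'E'
from h import *
f=np.load("frame.npz");o,yaw=f["o"],float(f["yaw"])
o=o+.022*np.array([-np.sin(yaw),np.cos(yaw)])
P=[]
for n in("side","scene"):
    d=dict(np.load(n+"0.npz"));W=pts(d);H=hframe(W,o,yaw);s=cv2.cvtColor(d["pixels"],cv2.COLOR_BGR2HSV)
    m=(H[...,2]>.009)&(H[...,2]<.016)&(abs(H[...,0])<.19)&(abs(H[...,1])<.07)&(s[...,1]<70)
    p=(W[m][:,:2]*1000).astype(np.float32)
    print(n,cv2.minAreaRect(p),H[m].min(0),H[m].max(0))
    m=(H[...,2]>.054)&(H[...,2]<.061)&(H[...,0]>-.05)&(H[...,0]<.17)&(abs(H[...,1])<.045)
    x=H[m];j=x[x[:,0]<.03];v=x[x[:,0]>.105]
    print(" jaw y",np.percentile(j[:,1],[2,98])," fixV y",np.percentile(v[:,1],[2,98]),"V x",np.percentile(v[:,0],[2,98]),"jaw x",np.percentile(j[:,0],[2,98]))
    m=(abs(H[...,2]-.063)<.003)&(H[...,0]<-.12)&(H[...,0]>-.18)&(abs(H[...,1])<.04);print(" plate",np.percentile(H[m],[3,97],axis=0))
    # black knob centroid
    m=(H[...,2]>.055)&(H[...,2]<.095)&(H[...,1]>.06)&(abs(H[...,0]+.017)<.03)
    print(" knob",np.percentile(H[m],[3,97],axis=0),"top",H[m&(H[...,2]>.085)].mean(0))
np.savez("frame.npz",o=o,yaw=yaw);print(o)
E
```

```text
side ((618.641357421875, 244.2183380126953), (123.92326354980469, 336.97515869140625), 78.24724578857422) [-0.165  -0.0594  0.009 ] [0.172  0.0645 0.016 ]
 jaw y [-0.0286  0.0319]  fixV y [-0.0288  0.0339] V x [0.1124 0.1587] jaw x [-0.0336  0.0236]
 plate [[-0.1511 -0.027   0.0614]
 [-0.1414  0.0309  0.0658]]
 knob [[-0.0258  0.0909  0.0612]
 [-0.0088  0.1055  0.0883]] top [-0.0172  0.0966  0.0871]
scene ((615.6082153320312, 241.27587890625), (132.3839874267578, 335.3785400390625), 77.73501586914062) [-0.1665 -0.0677  0.009 ] [0.1685 0.0655 0.016 ]
 jaw y [-0.0315  0.0315]  fixV y [-0.0337  0.031 ] V x [0.1115 0.1588] jaw x [-0.0349  0.024 ]
 plate [[-0.1533 -0.0321  0.0602]
 [-0.1433  0.0275  0.0657]]
 knob [[-0.0431  0.0829  0.0576]
 [ 0.0077  1.7444  0.0927]] top [-0.0183  1.2142  0.0894]
[0.6147 0.2424]
```

```bash
cat > go.py <<'E'
# python3 go.py hx hy z [yaw_rel_holder_deg of tool x]: shifts needed, in move units, from the present pose
import sys;from h import *
f=np.load("frame.npz");o=f["o"]+.0015*np.array([.2036,.979]);yaw=float(f["yaw"]);c,s=np.cos(yaw),np.sin(yaw)
st=readout.observe();p=np.array(st["position"]);M=R.from_rotvec(st["ee_rot"]).as_matrix()
H=hframe(p,o,yaw);tx=np.degrees(np.arctan2(M[1,0],M[0,0])-yaw)%360
print("t",round(st["clock"],2),"TCP holder mm",(H*1000).round(1),"toolx rel",round(tx,1),"F(holder)",R.from_euler("z",-yaw).apply(st["force"]).round(1),"w",round(st["width"],2))
if len(sys.argv)>3:
    a=[float(v) for v in sys.argv[1:]]
    g=np.array([o[0]+a[0]*c-a[1]*s,o[1]+a[0]*s+a[1]*c,a[2]])
    print("units xyz",((g-p)@M/.04).round(2),"turn",((tx-a[3])/4).round(2) if len(a)>3 else "")
E
python3 go.py .025 .081 .056 165
python3 -m creep '[[-0.92,-0.09,0,0,0],[-0.92,-0.09,0,0,0],[-0.92,-0.09,0,0,0],[-0.92,-0.09,0,0,0],[-0.92,-0.09,0,0,0],[-0.92,-0.09,0,0,0],[-0.92,-0.09,0,0,0],[-0.92,-0.09,0,0,0],[-0.92,-0.09,0,0,0],[-0.92,-0.09,0,0,0],[-0.92,-0.09,0,0,0],[-0.92,-0.09,0,0,0]]'
python3 go.py .025 .081 .056 165
```

```text
t 0.1 TCP holder mm [-388.9  238.8  226. ] toolx rel 164.8 F(holder) [-0.2  0.4  0.4] w 1.0
units xyz [-11.02  -1.09   4.25] turn -0.05
clock: 1.6
position: [0.6578, 0.318, 0.2262]
ee_rot: [-0.731, -3.055, 0.001]
force: [0.5, 0.6, -0.4]
width: 0.002
gripper_force: 0.0
t 1.6 TCP holder mm [ 26.8  81.3 226.2] toolx rel 164.8 F(holder) [ 0.4  0.7 -0.4] w 0.0
units xyz [ 0.04 -0.02  4.25] turn -0.05
```

```bash
python3 -m creep '[[0,0,0.85,0,0],[0,0,0.85,0,0],[0,0,0.85,0,0],[0,0,0.85,0,0],[0,0,0.8,0,0],[0,0,0,0,0]]'
python3 go.py .025 .081 .056
python3 - <<'E'
from h import *
d=grab("side");cv2.imwrite("pics/side1.png",cv2.resize(d["pixels"][190:330,170:350],None,fx=4,fy=4))
E
```

```text
clock: 2.35
position: [0.6549, 0.3177, 0.0555]
ee_rot: [-0.73, -3.051, 0.007]
force: [-0.4, 0.1, 0.5]
width: 0.003
gripper_force: 0.0
t 2.35 TCP holder mm [24.1 80.4 55.5] toolx rel 164.8 F(holder) [-0.5  0.   0.5] w 0.0
units xyz [-0.02  0.02 -0.01] turn
```

View pics/side1.png

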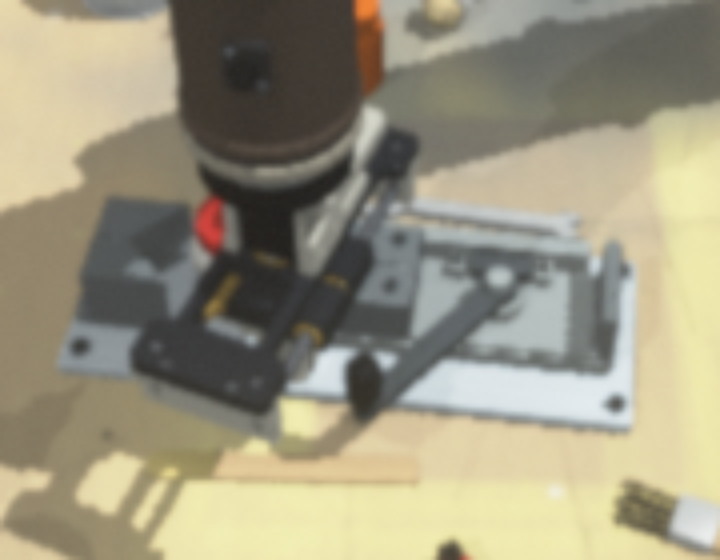

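The closed fingers stand free at about (300,360), just ahead of the knob (365,385). The jar cap at (210,220) and the stick are undisturbed. I turn the tool tangential and close in to a few mm from the knob.

```bash
python3 -m creep '[[0,0,0,1,0],[0,0,0,1,0],[0,0,0,1,0],[0,0,0,1,0],[0,0,0,0.7,0],[0,0,0,0,0]]' >/dev/null; python3 go.py .0034 .081 .056 146
```

```text
t 3.15 TCP holder mm [26.8 82.8 60.8] toolx rel 146.0 F(holder) [-0.6 -0.1  0.1] w 0.0
units xyz [ 0.46 -0.36  0.12] turn 0.01
```

```bash
python3 -m creep '[[0.15,-0.12,0.04,0,0],[0.15,-0.12,0.04,0,0],[0.16,-0.12,0.04,0,0],[0,0,0,0,0]]' >/dev/null; python3 go.py .0034 .081 .056 146
python3 -m creep '[[0.1,0,0,0,0],[0.1,0,0,0,0],[0.1,0.01,0,-0.5,0],[0.1,0.015,0,-0.5,0],[0.1,0.015,0,-0.5,0],[0.1,0.015,0,-0.5,0]]'; python3 go.py
```

```text
t 3.65 TCP holder mm [ 1.5 80.6 53.8] toolx rel 146.1 F(holder) [ 0.8 -0.1  0.6] w 0.0
units xyz [-0.03  0.04 -0.06] turn 0.02
clock: 4.4
position: [0.6176, 0.3409, 0.0539]
ee_rot: [-1.012, -2.973, -0.0]
force: [0.4, -0.9, -0.6]
width: 0.004
gripper_force: 0.3
t 4.4 TCP holder mm [-17.2  95.5  53.9] toolx rel 154.1 F(holder) [ 0.6 -0.8 -0.6] w 0.0
```

```bash
python3 -m creep '[[0.2,0.025,0,-1,0],[0.2,0.025,0,-1,0],[0.2,0.025,0,-1,0],[0.2,0.025,0,-1,0],[0.2,0.025,0,-1,0]]' >/dev/null; python3 go.py
python3 - <<'E'
from h import *
a=grab("side")["pixels"][190:330,170:350];b=grab("scene")["pixels"][150:245,195:335]
cv2.imwrite("pics/c2.png",np.hstack([cv2.resize(a,(400,311)),cv2.resize(b,(400,311))]))
E
```

```text
t 5.03 TCP holder mm [-53.1 112.   54. ] toolx rel 174.2 F(holder) [ 2.3 -1.9 -0.9] w 0.0
```

View pics/c2.png

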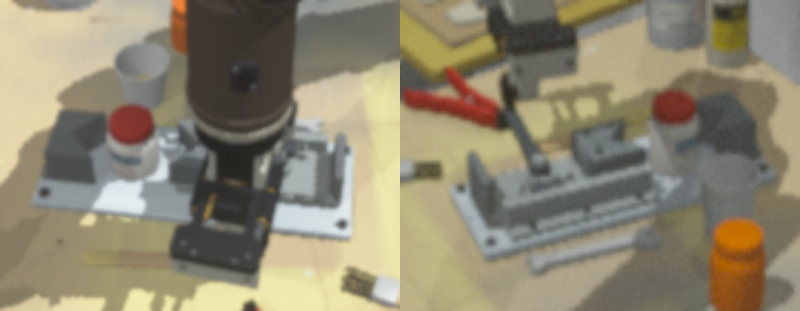

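The right (scene) half shows the lever following the fingers. The knob is now at (508,85) and the cam at (540,165), and the jar and look-alike are untouched. I keep going.

```bash
python3 -m creep '[[0.2,0.025,0,-1,0],[0.2,0.025,0,-1,0],[0.2,0.025,0,-1,0],[0.2,0.025,0,-1,0],[0.2,0.025,0,-1,0],[0.2,0.025,0,-1,0],[0.2,0.025,0,-1,0],[0.2,0.025,0,-1,0],[0.2,0.025,0,-1,0],[0.2,0.025,0,-1,0],[0.2,0.025,0,-1,0],[0.2,0.025,0,-1,0]]' >/dev/null; python3 go.py
python3 -m creep '[[0.1,0.012,0,-0.5,0],[0.1,0.012,0,-0.5,0],[0.1,0.012,0,-0.5,0]]' >/dev/null; python3 go.py
python3 -m creep '[[0.1,0.012,0,-0.5,0]]' >/dev/null; python3 go.py
```

```text
t 6.62 TCP holder mm [-145.4   97.5   54.1] toolx rel 222.1 F(holder) [ 2.5  0.2 -0.8] w 0.01
t 7.0 TCP holder mm [-155.3   90.3   54. ] toolx rel 228.1 F(holder) [ 1.2  1.6 -0.1] w 0.0
t 7.12 TCP holder mm [-158.5   87.6   54. ] toolx rel 230.1 F(holder) [0.9 2.1 0.1] w 0.0
```

```bash
python3 -m creep '[[0.06,0.005,0,-0.3,0],[0.05,0,0,0,0],[0,0,0,0,0]]' >/dev/null; python3 go.py
python3 -m creep '[[0.06,0,0,0,0],[0,0,0,0,0]]' >/dev/null; python3 go.py
```

```text
t 7.5 TCP holder mm [-160.5   86.2   54.3] toolx rel 231.3 F(holder) [ 3.6  6.4 -4.6] w 0.01
t 7.75 TCP holder mm [-162.2   86.    54.5] toolx rel 231.3 F(holder) [ 4.3 11.1 -7.5] w 0.0
```

The force rose to about 12 N with no more travel, so the lever is at its end stop. I back away, lift and look.

```bash
python3 -m creep '[[-0.4,0,0,0,0],[-0.5,0,0,0,0],[0,0,-0.8,0,0],[0,0,-0.9,1,0],[0,0,-0.9,1,0],[0,0,0,1,0],[0,0,0,1,0],[0,0,0,1,0],[0,0,0,1,0],[0,0,0,1,0],[0,0,0,1,0],[0,0,0,1,0]]' >/dev/null; python3 -m creep '[[0,0,0,1,0],[0,0,0,1,0],[0,0,0,0.8,0],[0,0,0,0,0]]' >/dev/null
python3 go.py -.182 0 .16 180
python3 - <<'E'
from h import *
f=np.load("frame.npz");o=f["o"]+.0015*np.array([.2036,.979]);yaw=float(f["yaw"])
for n in("side","scene"):
    d=grab(n);W=pts(d);print(n);report(W,o,yaw)
    if n=="scene":cv2.imwrite("pics/c3.png",cv2.resize(d["pixels"][150:245,195:335],None,fx=4,fy=4))
E
```

```text
t 9.75 TCP holder mm [-140.9  110.1  157.7] toolx rel 184.1 F(holder) [ 0.3 -0.6 -0.3] w 0.01
units xyz [ 1.22 -2.67 -0.05] turn 1.02
side
knob 19 min [-0.1828  0.075   0.0607] max [-0.1681  0.0813  0.07  ] med [-0.1745  0.0794  0.0643]
jaw 465 min [-0.0367 -0.0318  0.054 ] max [0.0599 0.032  0.062 ] med [-0.01    0.0042  0.0588]
fixV 357 min [ 0.0915 -0.0321  0.0541] max [0.1596 0.0339 0.0619] med [0.1387 0.0044 0.0587]
cap 276 min [ 0.0486 -0.025   0.0761] max [0.096  0.0233 0.0871] med [0.0713 0.0005 0.0832]
scene
plate 43 min [-0.1563 -0.0306  0.0601] max [-0.1441  0.0272  0.0673] med [-0.1509 -0.0044  0.064 ]
knob 56 min [-0.1857  0.0552  0.0605] max [-0.1656  0.0723  0.0899] med [-0.178   0.0636  0.0763]
knobtop 13 min [-0.1854  0.0586  0.0831] max [-0.1707  0.0709  0.0899] med [-0.1773  0.0656  0.0867]
jaw 188 min [-0.0389 -0.0317  0.054 ] max [0.0599 0.0318 0.0619] med [-0.009  -0.005   0.0581]
fixV 138 min [ 0.0916 -0.0368  0.054 ] max [0.1613 0.0375 0.0618] med [ 0.1379 -0.0036  0.0577]
cap 114 min [ 0.0486 -0.0295  0.0763] max [0.0943 0.0199 0.0879] med [ 0.0705 -0.0092  0.0824]
```

View pics/c3.png

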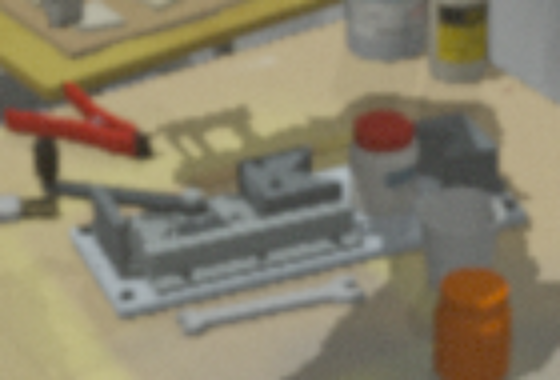

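The lever now points back and left (knob (45,165), cam (195,200) in the crop). The slide sits at about 6 mm, and the jar and the bystanders are unmoved. I move behind the end plate next.

```bash
python3 -m creep '[[0.4,-0.67,0,1,0],[0.4,-0.67,0,0,0],[0.4,-0.67,0,0,0],[0.02,-0.66,0,0,0],[0,0,0,0,0]]' >/dev/null; python3 go.py -.182 0 .038 180
python3 -m creep '[[0,0,0.75,0,0],[0,0,0.75,0,0],[0,0,0.75,0,0],[0,0,0.7,0,0],[0,0,0,0,0]]' >/dev/null; python3 go.py -.182 0 .038 180
```

```text
t 10.47 TCP holder mm [-187.     0.4  158.1] toolx rel 180.0 F(holder) [-0.1  0.4  0. ] w 0.01
units xyz [-0.13 -0.01  3.  ] turn -0.01
t 11.1 TCP holder mm [-188.1    2.1   38.3] toolx rel 180.1 F(holder) [-0.7 -0.   0.2] w 0.0
units xyz [-0.15 -0.05  0.01] turn 0.02
```

```bash
python3 -m creep '[[-0.12,-0.02,0,0,0],[-0.12,-0.02,0,0,0],[-0.12,0,0,0,0],[-0.12,0,0,0,0],[-0.1,0,0,0,0],[-0.1,0,0,0,0],[-0.12,0,0,0,0],[-0.12,0,0,0,0],[-0.12,0,0,0,0],[-0.12,0,0,0,0]]' >/dev/null; python3 go.py
python3 -m creep '[[-0.12,0,0,0,0],[-0.12,0,0,0,0],[-0.12,0,0,0,0],[-0.12,0,0,0,0],[-0.1,0,0,0,0],[-0.1,0,0,0,0],[-0.1,0,0,0,0]]' >/dev/null; python3 go.py
```

```text
t 12.35 TCP holder mm [-142.1    1.    39.9] toolx rel 180.1 F(holder) [-5.9 -0.2  5.4] w 0.0
t 13.22 TCP holder mm [-111.4    1.1   39.9] toolx rel 180.1 F(holder) [-7.4 -0.4  6.3] w 0.0
```

```bash
python3 -m creep '[[-0.06,0,0,0,0],[-0.06,0,0,0,0],[-0.06,0,0,0,0],[-0.06,0,0,0,0]]' >/dev/null; python3 go.py
python3 -m creep '[[-0.05,0,0,0,0],[-0.05,0,0,0,0]]' >/dev/null; python3 go.py
python3 -m creep '[[-0.05,0,0,0,0]]' >/dev/null; python3 go.py
```

```text
t 13.72 TCP holder mm [-101.7    1.2   39.9] toolx rel 180.1 F(holder) [-6.   0.2  5.3] w 0.01
t 13.97 TCP holder mm [-98.3   1.2  39.8] toolx rel 180.1 F(holder) [-13.7  -0.5  11.3] w 0.01
t 14.1 TCP holder mm [-98.2   1.1  39.8] toolx rel 180.1 F(holder) [-19.6  -1.9  16.5] w 0.01
```

At holder x −98 mm the force climbed to 20 N and the motion stopped, so the jar is snug (slide about 0.071). I back off and go to the rear of the knob.

```bash
python3 -m creep '[[0.3,0,0,0,0],[0.6,0,0,0,0],[0.2,0,-0.9,0,0],[0,0,-0.9,-1,0],[0,0,-0.9,-1,0],[0,0,0,-1,0],[0,0,0,-1,0],[0,0,0,-1,0],[0,0,0,-1,0],[0,0,0,-1,0],[0,0,0,-1,0],[0,0,0,-1,0]]' >/dev/null; python3 -m creep '[[0,0,0,-1,0],[0,0,0,-1,0],[0,0,0,-1,0],[0,0,0,-1,0],[0,0,0,0,0]]' >/dev/null
python3 go.py -.130 .043 .056 232
python3 - <<'E'
from h import *
f=np.load("frame.npz");o=f["o"]+.0015*np.array([.2036,.979]);yaw=float(f["yaw"])
for n in("side","scene"):
    d=grab(n);W=pts(d);print(n);report(W,o,yaw)
    if n=="scene":cv2.imwrite("pics/c4.png",cv2.resize(d["pixels"][150:245,195:335],None,fx=4,fy=4))
E
```

```text
t 16.23 TCP holder mm [-137.8    0.7  147.9] toolx rel 232.0 F(holder) [-0.5  0.  -0.7] w 0.0
units xyz [-0.95  0.5   2.3 ] turn -0.01
side
plate 69 min [-0.0877 -0.0299  0.0615] max [-0.0801  0.0297  0.0674] med [-0.084   0.0036  0.0642]
knob 113 min [-0.1182  0.0634  0.0601] max [-0.0979  0.0815  0.0898] med [-0.1082  0.0768  0.0808]
knobtop 46 min [-0.1168  0.0634  0.083 ] max [-0.0997  0.079   0.0898] med [-0.1084  0.0729  0.0863]
jaw 289 min [-0.0277 -0.0311  0.0542] max [0.0598 0.0315 0.062 ] med [0.0423 0.0018 0.0587]
fixV 332 min [ 0.0903 -0.0318  0.0541] max [0.1596 0.0339 0.0618] med [0.1407 0.0136 0.0588]
cap 281 min [ 0.0769 -0.024   0.0761] max [0.1232 0.0245 0.0878] med [0.1    0.003  0.0831]
scene
plate 37 min [-0.0896 -0.0313  0.0605] max [-0.0801  0.0292  0.0672] med [-0.0844 -0.004   0.0639]
knob 59 min [-0.1195  0.0564  0.0611] max [-0.0995  0.0761  0.088 ] med [-0.1111  0.063   0.0759]
knobtop 13 min [-0.118   0.0578  0.0838] max [-0.1007  0.0761  0.088 ] med [-0.1104  0.0679  0.0849]
jaw 116 min [-0.0558 -0.032   0.054 ] max [0.0596 0.0303 0.0619] med [ 0.0407 -0.0037  0.0581]
fixV 134 min [ 0.0908 -0.0398  0.0541] max [0.1607 0.0315 0.062 ] med [ 0.1388 -0.02    0.0581]
cap 112 min [ 0.0766 -0.0247  0.0762] max [0.121  0.0245 0.0865] med [ 0.0994 -0.0063  0.0824]
```

View pics/c4.png

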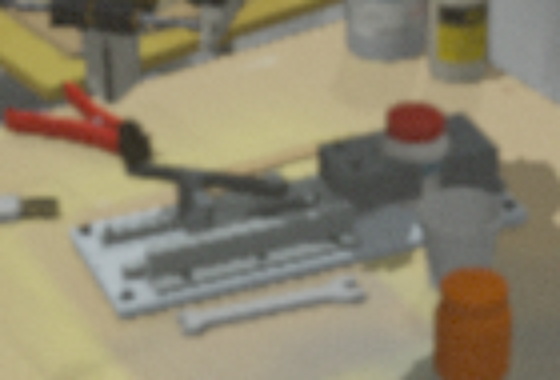

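The jar cap (415,122) is now between both V's, centred at holder x 0.100 against a seat of 0.1006. The knob stands at (135,145). I go to the knob's rear and swing it back.

```bash
python3 -m creep '[[-0.5,0.25,0,0,0],[-0.45,0.25,0,0,0],[0,0,0.6,0,0],[0,0,0.6,0,0],[0,0,0.6,0,0],[0,0,0.5,0,0],[0,0,0,0,0]]' >/dev/null; python3 go.py -.121 .055 .056 232
```

```text
t 17.2 TCP holder mm [-131.    42.2   54.6] toolx rel 232.0 F(holder) [ 0.2 -0.4 -0.6] w 0.0
units xyz [-0.41 -0.   -0.04] turn -0.01
```

```bash
python3 -m creep '[[-0.12,0,-0.01,0,0],[-0.12,0,-0.01,0,0],[-0.12,0,-0.01,0,0],[-0.1,0,0,0,0],[-0.1,0.013,0,0.5,0],[-0.1,0.013,0,0.5,0],[-0.1,0.013,0,0.5,0],[-0.1,0.013,0,0.5,0]]' >/dev/null; python3 go.py
python3 -m creep '[[-0.2,0.027,0,1,0],[-0.2,0.027,0,1,0],[-0.2,0.027,0,1,0],[-0.2,0.027,0,1,0],[-0.2,0.027,0,1,0],[-0.2,0.027,0,1,0]]' >/dev/null; python3 go.py
```

```text
t 18.2 TCP holder mm [-109.8   71.2   57.1] toolx rel 223.9 F(holder) [-0.2 -2.   1.2] w 0.01
t 18.95 TCP holder mm [-74.  102.9  56.8] toolx rel 199.8 F(holder) [-0.1 -3.1  0.3] w 0.0
```

```bash
python3 -m creep '[[-0.2,0.027,0,1,0],[-0.2,0.027,0,1,0],[-0.2,0.027,0,1,0],[-0.2,0.027,0,1,0],[-0.2,0.027,0,1,0],[-0.2,0.027,0,1,0]]' >/dev/null; python3 go.py
python3 -m creep '[[-0.2,0.027,0,1,0],[-0.2,0.027,0,1,0],[-0.2,0.027,0,1,0],[-0.2,0.027,0,1,0],[-0.2,0.027,0,1,0],[-0.2,0.027,0,1,0]]' >/dev/null; python3 go.py
```

```text
t 19.7 TCP holder mm [-29.2 117.7  56.6] toolx rel 175.8 F(holder) [-4.3 -2.4  1.3] w 0.0
t 20.45 TCP holder mm [ 17.6 113.8  56.6] toolx rel 151.9 F(holder) [-7.9  1.3  0.4] w 0.0
```

```bash
python3 -m creep '[[-0.1,0.013,0,0.5,0],[-0.1,0.013,0,0.5,0],[-0.1,0.013,0,0.5,0],[-0.1,0.013,0,0.5,0]]' >/dev/null; python3 go.py
python3 -m creep '[[-0.1,0.013,0,0.5,0],[-0.08,0.01,0,0.4,0]]' >/dev/null; python3 go.py
python3 -m creep '[[-0.05,0,0,0,0],[0,0,0,0,0]]' >/dev/null; python3 go.py
```

```text
t 20.95 TCP holder mm [ 34.3 106.7  57. ] toolx rel 143.9 F(holder) [ 0.4 -0.1  0.6] w 0.0
t 21.2 TCP holder mm [ 40.7 103.   57.2] toolx rel 140.3 F(holder) [-2.   2.9 -0. ] w 0.0
t 21.45 TCP holder mm [ 41.2 102.6  57.2] toolx rel 140.5 F(holder) [-3.5  4.   0.6] w 0.01
```

```bash
python3 -m creep '[[-0.06,0,0,0,0],[0,0,0,0,0]]' >/dev/null; python3 go.py
python3 -m creep '[[-0.06,0,0,0,0],[0,0,0,0,0]]' >/dev/null; python3 go.py
```

```text
t 21.7 TCP holder mm [ 41.5 102.4  57.2] toolx rel 140.5 F(holder) [-7.2  7.5  2. ] w 0.0
t 21.95 TCP holder mm [ 41.7 102.3  57.1] toolx rel 140.6 F(holder) [-10.7   8.7   2.6] w 0.0
```

Force rises with no travel, so the lever is at its locked stop. I back away, lift clear and check.

```bash
python3 -m creep '[[0.2,0,0,0,0],[0.5,0,0,0,0],[0.4,0,0,0,0],[0,0,-0.9,0,0],[0,0,-0.9,0,0],[0,0,-0.9,0,0],[0.9,0,-0.5,0,0],[0.9,0,0,0,0],[0.9,0,0,0,0],[0.9,0,0,0,0],[0,0,0,0,0]]' >/dev/null
python3 go.py
python3 - <<'E'
from h import *
f=np.load("frame.npz");o=f["o"]+.0015*np.array([.2036,.979]);yaw=float(f["yaw"])
for n in("side","scene"):
    d=grab(n);W=pts(d);print(n);report(W,o,yaw)
    a=cv2.resize(d["pixels"][190:330,140:400] if n=="side" else d["pixels"][130:270,170:430],(400,215))
    I=a if n=="side" else np.hstack([I,a])
cv2.imwrite("pics/c5.png",I)
E
```

```text
t 23.32 TCP holder mm [-104.   221.5  184.9] toolx rel 140.8 F(holder) [ 0.8 -0.4  0.3] w 0.0
side
knob 112 min [0.0462 0.0809 0.0606] max [0.0644 0.0997 0.0895] med [0.0543 0.0938 0.0811]
knobtop 51 min [0.0468 0.0809 0.083 ] max [0.0642 0.0989 0.0895] med [0.0547 0.0896 0.0863]
jaw 285 min [-0.0255 -0.0313  0.054 ] max [0.0597 0.0317 0.062 ] med [0.0427 0.0017 0.0586]
fixV 331 min [ 0.0902 -0.0328  0.0541] max [0.1598 0.0348 0.0618] med [0.1406 0.0133 0.059 ]
cap 276 min [ 0.077  -0.0238  0.0762] max [0.1234 0.0245 0.0865] med [0.0997 0.0031 0.0834]
scene
plate 34 min [-0.0895 -0.0318  0.0608] max [-0.0802  0.0278  0.0671] med [-0.0847 -0.0039  0.0639]
knob 55 min [0.044  0.0735 0.0605] max [0.0643 0.098  0.0874] med [0.0525 0.0808 0.0779]
knobtop 13 min [0.0486 0.076  0.0838] max [0.0609 0.0977 0.0874] med [0.0557 0.0857 0.0856]
jaw 114 min [-0.0288 -0.0319  0.0542] max [0.0593 0.0312 0.062 ] med [ 0.0404 -0.0042  0.0583]
fixV 128 min [ 0.0912 -0.0352  0.054 ] max [0.1601 0.0345 0.0619] med [ 0.14   -0.0201  0.058 ]
cap 111 min [ 0.0753 -0.0268  0.0765] max [0.1254 0.0235 0.0862] med [ 0.0981 -0.0054  0.0823]
```

View pics/c5.png

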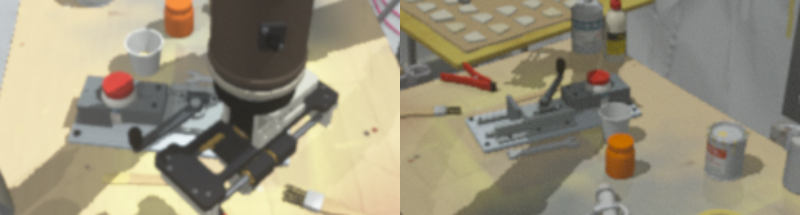

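Left half: the knob at (137,138) is forward-left, about 50° from the holder axis. The jar (118,85) is between the V's. The cup (145,50), stick and brush are in place and the arm is clear. Handing in.

```bash
python3 -c "from cell import sign_off;print(sign_off())"
```

```text
the job is handed in; nothing more can be done
None
```

The job is handed in: I released the lever, pushed the slide until the jar was snug in both V's (slide about 0.071 m), then swung the lever back to its locked stop, with the arm clear and the things around the holder left where they were.

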